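# Shut the shutter control box and hold its key switch turned

### The arm

A 7-joint arm with a two-finger parallel gripper is mounted at the origin on the work surface. World frame = base frame: x ahead of the robot, y to its left, z up, the work surface at z = 0. Lengths are in m, angles in rad, forces in N, time in s.
With the tool pointing down it reaches from about 0.425 to 0.8 m from the base axis. Payload 8.3 kg.
Tool frame: the origin (TCP) lies between the finger pads; the fingertips stand 17 mm ahead of it and the grasp point (between the pads) lies 2 mm behind it (ctrl.tip_extent is the distance from the TCP to the fingertips, in m); z points along the fingers, y is the direction in which the jaws open and shut (so a half turn about z gives the same grasp; the last joint's range is limited). The gripper opens to 85 mm and grips with 20 to 120 N. Pads are 22 mm wide; open, the fingers measure 114 mm over their backs; the gripper's body (76 mm by 85 mm) begins 54 mm behind the grasp point. The pads swing forward as they close: fully open they stand 13 mm farther back than shut.
Start: joints at [-0.063, 0.383, 0.016, 1.37, -0.006, 1.388, -0.046], TCP at [0.625, 0, 0.248] pointing down, gripper open.
Joint ranges: [-2.95, 2.95], [-0.25, 2.06], [-1.52, 1.56], [0.18, 2.33], [-1.44, 4.58], [0.02, 2.06], [-3.01, 3.01]. Speed limits (rad/s): [2.39, 2.39, 3.01, 3.01, 3.14, 3.14, 3.14].

### API

Orientations are given as a rotation vector (axis times angle).
In Python, from workcell import readout, camera, camera_model, order, regions_of, ctrl gives the robot as it stands. The module is installed in compiled form; this text tells all that it offers.
- The arm moves only by the tool carry_out, never from a script. Its argument "targets" is one flat list of numbers, 7 for each row, row after row: the closure, from 0 (fully open) to 1 (shut), then the shift along the tool's x, y, z in mm, then the turn, a rotation vector about the tool's x, y, z in degrees. A call has 1 to 12 rows; each row shifts and turns the commanded pose from where the row before left it, along the tool's axes as they then stand; what a row does not reach is not made up. A row lasts 1/12 s, in which the tool goes at most 41.7 mm and 7.16 degrees, less where a joint would pass 70% of its speed; a pose out of reach is approached as far as the arm can. A call is refused whole if a number of a shift passes 41.7 or a number of a turn 7.16, either way. A call with a gripper value outside its range is refused whole. The fingers move at their own pace and stop on an object; "newtons" is the grip in N (left out, the last holds). Time passes only in rows, so rows that do not move let the fingers close. It gives the time, the measured TCP pose, the force and the opening at its end, in the units of the state.
- readout.sense(): the state, without advancing time (a new reading comes with each control period).
- camera(name): name is "scene" or "side" or "wrist"; returns (picture, depth): 420x560x3 uint8, blue, green, red; 420x560 float32, m along the optical axis (not along the pixel's ray), 0 where there is no reading.
- camera_model(name): a dict with "fovy" (degrees; the focal length in pixels is half the picture's height over the tangent of half this angle, whatever the lens; pixels are square), "cx", "cy" (the principal point, pixels), "rvec" (rotation vector, rad) and "tvec" (3), from world to camera coordinates, as OpenCV has them. Camera axes: x right, y down, z forward; pixel columns grow to the right and rows downward; lengths in m; the calibration is good to about 2 mm. A picture is of the moment at which its call begins: read the wrist's pose just before it. camera_model takes no time and is no camera call; for the wrist camera it gives the pose at the moment of the call.
- order.close_job(): hands the job in, once; it reports no verdict.
Trained networks look in the newest picture that a camera, given by its name, has taken for a name from the list of things; names that differ only in an ending like _2 or _b are one class to them, and where a whole thing is asked for, a point or a joint stands for the part that bears it (a point fixed in the world has none). Each returns a list of dicts, best first, with "conf" (0 to 1); they miss things now and then, are a little off and sometimes report something else, mostly with a low value. They report only what shows in the picture. A call takes as long as a camera call. They do not tell look-alikes from the thing itself.
- regions_of(camera, query): "mask" (420x560 bool, what is visible of it) and "rect" ([left, top, width, height] in pixels, round what is visible of it).
The state is a dict: "time": time; "joint_positions": joint angles; "joint_velocities": joint speeds; "joint_efforts": joint torques, N m; "tool_pos": TCP position; "tool_rot": TCP orientation; "contact_force": force on the tool from outside, world axes, zero at the start; "moment": the same for the moment, N m; "gripper_width": opening from 0.0 (shut) to 1.0 (fully open).
Only numpy, scipy, OpenCV 4.12 (cv2) and the standard library are available. Lean on these libraries where they do the work, as an engineer would, in place of code of your own. Each camera call takes 0.05 s, during which the arm holds its last target. There are 200 camera calls.

### The job

Push the open door of the roller shutter's control box shut until it clicks home on its catch. Then take the key with the square head from the key stand, push it fully home in the key switch on top of the box (work it a little past the sticky pins), turn it clockwise a full quarter turn, to its stop, against its spring and finish while still gripping it and holding it turned, as the shutter only runs while the key is held. Leave the other two keys, the tin and the padlock where they are.

Things in the scene. Friction and masses are not known exactly. Their poses are not given: they have to be found in the camera images.
- box: Grey steel control box standing on the table, fixed: 140 mm deep (x), 240 mm wide (y), 120 mm tall. Origin: centre of its underside. Its open front looks along its own -x and is covered by the door. The key switch is in the middle of its roof: a steel bezel, 48 mm across and 9 mm high, round a brass plug.
- door (a joint): Door angle (rad): 0 = shut, grows as it opens, starts at 0.35 to 0.85. Swings easily (0.04 N m) and stays where left. From 0.055 rad on, a sprung roller catch resists with some 5 N at the free edge; past 0.026 rad it snaps to 0 and is held.
- door_hinge (a point): Point on the door's vertical hinge line, at half the door's height; its axes turn with the door. Panel 230 mm wide, 112 mm tall (top edge 56 mm above this point, 117 mm above the table), no handle. In these axes it runs from y = 0 to the free edge at y = -230 mm; the outer face, to push on, is at x = -12 mm and looks along -x. Shutting turns it anticlockwise seen from above.
- lock (a joint): Angle of the key switch's plug (rad): 0 at rest (start), 1.57 at its stop; it grows clockwise seen from above. A spring turns it back to 0 when let go (0.03 N m at 0, 0.10 N m at the stop). A tooth blocks it near 0 unless the key is (nearly) home; do not force it. The key has some play in the slot: the plug may lag the key by 0.1 rad or so.
- keyhole (a point): Keyhole's mouth, centre, in the plug's face 127 mm above the table (bezel rim 2 mm higher); z up, x along the slot, turns with the plug. Slot 11.6 x 5.2 mm, 30 mm deep, funnel 17.6 x 11.2 mm at the mouth narrowing over 4 mm. Sticky sprung pins at 11 and 19 mm depth and a sprung bolt in the last 8 mm: pushing in takes up to 15 N, eased by twisting to and fro. Home: key tip 30 mm below this point.
- key: Key to use, SQUARE head, upright in the stand. Origin: its tip (lower end); z up to the head, x along the blade's width, y its thickness. Steel blade 10 mm (x) by 4 mm (y), 0 to 38 mm above the tip, end half-round; black head 30 mm (x) by 9 mm (y), 38 to 66 mm above the tip: grip its flat faces, along y. 30 to 55 g. Same after a half turn about z: goes in either way round.
- round_key: Bystander: key with a ROUND disc head (28 mm across, 9 mm thick), otherwise like the square one. Origin at its tip. To be left in the stand.
- tee_key: Bystander: key with a T-shaped head (crossbar 34 x 9 x 10 mm on a 9 mm stem), otherwise like the square one. Origin at its tip. To be left in the stand.
- stand: Wooden key stand, fixed, 180 mm (x) by 50 mm (y), 40 mm tall; origin: centre of its underside. Three slots along its x, at -60, 0 and +60 mm, each 11.4 (x) by 5.4 mm, 26 mm deep, hold the keys blade down, tips 14 mm and head tops 80 mm above the table. Which key is in which slot varies.
- tin: Bystander: tin can, 70 mm across, 85 mm tall. Origin: centre of its underside.
- padlock: Bystander: brass padlock standing on the table, 50 x 22 mm, 75 mm tall. Origin: centre of its underside.
Mind the look-alikes: they are no part of the job. Leave any green look-alike of the key alone.

How it is judged:
On the way, in this order (a step that is already met when the one before it is completed fails the run):
1. the door is shut on its catch while the square-headed key is still in the stand (value of joint door below 0.012 rad and distance of key from where it was at the start of the episode below 0.05 m), for 0.2 s.
2. the key is pushed home in the key switch, not yet turned (z of key in the frame of keyhole below -0.027 m and horizontal distance between key and keyhole below 0.004 m and angle between key's own z axis and vertical below 0.15 rad and value of joint lock below 0.4 rad and value of joint door below 0.012 rad), for 0.05 s.
At the end, for the whole second after the job is handed in: Door shut on its catch (under 0.012 rad); square-headed key upright (0.15 rad) in the switch, tip 27 mm or more deep and within 4 mm of its axis; plug turned over 1.25 rad and held by fingers gripping the key (over 2 N); other keys, tin and padlock within 20 mm of their starts (z of key in the frame of keyhole below -0.027 m and horizontal distance between key and keyhole below 0.004 m and angle between key's own z axis and vertical below 0.15 rad and value of joint lock above 1.25 rad and value of joint door below 0.012 rad and contact force between the fingers and key above 2 N and distance of each of round_key, tee_key, tin, padlock from where it was at the start of the episode below 0.02 m); the arm keeps its last pose, push and grip.
It fails at once if another key, the tin or the padlock is disturbed (moved over 30 mm) (distance of any of round_key, tee_key, tin, padlock from where it was at the start of the episode above 0.03 m).
It also fails if it takes over 62 s, if anything falls off the work surface, if the arm or the gripper's body presses on something with over 40 N, if the wrist force passes 120 N, or if a joint passes its speed limit or range.

## Working session

There is one attempt and no reset: what is moved stays moved. The work goes in short steps, Python scripts to look and compute and a tool call to move; the robot and the scene stay as the last step left them, time stands still between calls to the robot, and variables do not carry over. Pictures are saved under pics/ and viewed, about 8 in all and at most 12, crops included, and the job is handed in when it is done.

Besides the shell and the picture viewer there is one more tool, called after "Request:" as name(argument=value, ...), one argument or row to a line, values as JSON. carry_out: Moves the arm, as the interface text tells. Its arguments: {"type":"object","properties":{"targets":{"type":"array","items":{"type":"number"}},"newtons":{"type":"number"}},"required":["targets"]}

```bash
mkdir -p pics; cat > h.py <<'E'
import numpy as np, cv2
from scipy.spatial.transform import Rotation as R
from workcell import readout, camera, camera_model, order, regions_of, ctrl
def cloud(name):
    m=camera_model(name); img,d=camera(name)
    f=210/np.tan(np.radians(m['fovy'])/2)
    v,u=np.mgrid[:420,:560]
    P=np.stack([(u-m['cx'])/f*d,(v-m['cy'])/f*d,d],-1)
    Rm=R.from_rotvec(np.ravel(m['rvec'])).as_matrix()
    W=(P-np.ravel(m['tvec']))@Rm
    W[d==0]=np.nan
    return img,d,W
def tw(p):  # world point -> tool frame, mm
    s=readout.sense(); return R.from_rotvec(s['tool_rot']).inv().apply(np.array(p)-s['tool_pos'])*1000
E
python3 - <<'E'
from h import *
print({k:np.round(v,3) for k,v in readout.sense().items()}, ctrl.tip_extent)
ims=[]
for c in ['scene','side']:
    img,d,W=cloud(c); np.savez(c+'.npz',img=img,d=d,W=W); m=camera_model(c); print(c,m)
    cv2.imwrite(f'pics/{c}0.png',img)
    for q in ['key','round_key','tee_key','stand','box','door','keyhole','tin','padlock']:
        for r in regions_of(c,q)[:3]:
            w=W[r['mask']]; w=w[~np.isnan(w[:,0])]
            print(q,round(r['conf'],2),r['rect'],np.round(np.median(w,0),3) if len(w) else None, np.round(np.percentile(w,[3,97],axis=0),3).tolist() if len(w) else '')
E
```

```text
{'time': np.float64(0.0), 'joint_positions': array([-0.063,  0.384,  0.016,  1.371, -0.006,  1.388, -0.046]), 'joint_velocities': array([-0.   , -0.   , -0.001,  0.   ,  0.002, -0.   , -0.001]), 'joint_efforts': array([-0.0000e+00, -6.2759e+01,  8.4400e-01, -3.7183e+01,  1.7000e-02,
        1.4000e-02, -0.0000e+00]), 'tool_pos': array([0.625, 0.   , 0.247]), 'tool_rot': array([-2.220e+00, -2.221e+00,  2.000e-03]), 'contact_force': array([-0.817, -0.01 , -0.369]), 'moment': array([ 0.015, -0.016, -0.013]), 'gripper_width': np.float64(0.998)} 0.017
scene {'fovy': 56.41092345088867, 'cx': 277.7346137170305, 'cy': 210.11780075580015, 'rvec': array([ 2.0427194 ,  0.72812369, -0.38075327]), 'tvec': array([-0.43822281, -0.12433547,  1.10222197])}
key 0.86 [184.8, 288.8, 18.7, 26.1] [ 0.605 -0.251  0.069] [[0.59, -0.255, 0.041], [0.618, -0.244, 0.081]]
key 0.48 [240.5, 272.2, 11.5, 31.5] [ 0.63  -0.168  0.058] [[0.607, -0.175, 0.0], [0.637, -0.145, 0.068]]
round_key 0.53 [156.7, 276.3, 15.1, 24.2] [ 0.548 -0.261  0.068] [[0.535, -0.264, 0.042], [0.557, -0.253, 0.079]]
tee_key 0.72 [127.0, 26
[... 1203 characters left out ...]
.268  0.078] [[0.468, -0.272, 0.04], [0.499, -0.255, 0.081]]
stand 0.91 [190.4, 339.3, 120.4, 59.0] [ 0.541 -0.27   0.04 ] [[0.459, -0.293, 0.004], [0.627, -0.233, 0.042]]
box 0.93 [228.6, 91.0, 147.2, 114.8] [0.592 0.137 0.098] [[0.498, 0.106, 0.011], [0.786, 0.302, 0.122]]
box 0.49 [281.4, 339.7, 19.5, 18.4] [ 0.602 -0.25   0.074] [[0.588, -0.253, 0.041], [0.615, -0.244, 0.082]]
door 0.9 [301.9, 117.0, 79.3, 86.8] [0.713 0.171 0.07 ] [[0.635, 0.105, 0.01], [0.8, 0.253, 0.118]]
tin 0.68 [335.4, 222.8, 45.4, 56.4] [ 0.726 -0.071  0.074] [[0.697, -0.085, 0.003], [0.76, -0.025, 0.087]]
padlock 0.65 [347.8, 315.2, 33.9, 39.3] [ 0.719 -0.213  0.04 ] [[0.7, -0.227, 0.006], [0.744, -0.196, 0.075]]
```

```bash
python3 -c "
import cv2,numpy as np
a=cv2.imread('pics/side0.png');b=cv2.imread('pics/scene0.png')
a=cv2.resize(a[60:420,150:450],None,fx=1.33,fy=1.65)[:590];b=cv2.resize(b[100:380,100:480],(400,590))
cv2.imwrite('pics/a.png',np.hstack([a,b]))"
```

```text
(no output)
```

View pics/a.png

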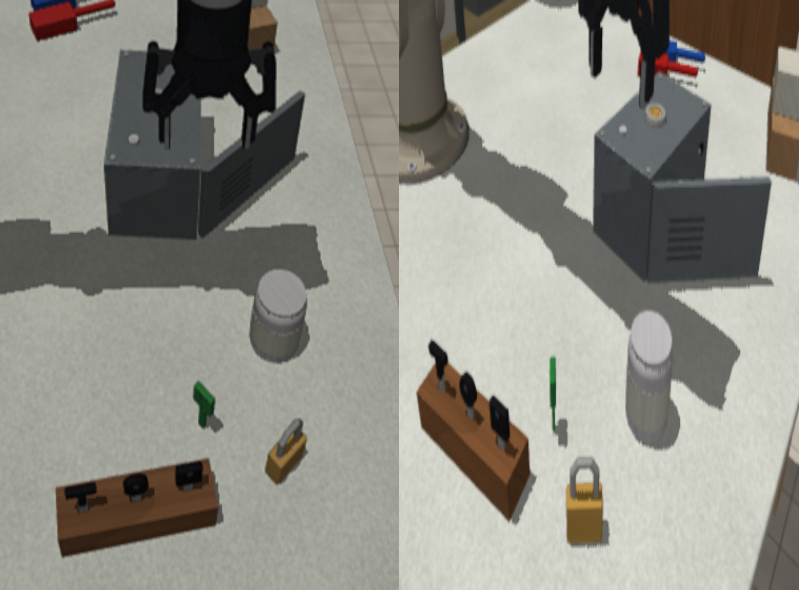

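```bash
python3 - <<'E'
from h import *
for c in ['side','scene']:
    z=np.load(c+'.npz'); W=z['W'];img=z['img']
    ok=~np.isnan(W[...,0])
    X,Y,Z=W[...,0],W[...,1],W[...,2]
    def rect(m,n):
        p=W[m][:,:2]*1000
        if len(p)<5: print(n,len(p));return
        r=cv2.minAreaRect(p.astype(np.float32)); print(c,n,len(p),np.round(r[0],1),np.round(r[1],1),round(r[2],1), np.round(W[m][:,2].mean(),4))
    reg=ok&(Y>0.06)&(X>.4)&(X<.9)&(Y<.45)
    rect(reg&(abs(Z-.1195)<.0015),'roof')
    rect(reg&(Z>.1245)&(Z<.132),'bezel')
    door=reg&(Z>.03)&(Z<.11)
    p=W[door&(X>.66)&(X<.78)][:,:2]
    if len(p):
        f=np.polyfit(p[:,0],p[:,1],1); print('door line',f,np.std(p[:,1]-np.polyval(f,p[:,0])))
    rect(reg&(abs(Z-.1165)<.0015),'doortop')
    s=ok&(Y<-.2)&(X<.66)
    rect(s&(abs(Z-.04)<.003),'stand')
    for r in (0,1,2):
        x0=[.604,.545,.485][r]
        m=s&(Z>.045)&(Z<.085)&(abs(X-x0)<.026); rect(m,'key%d'%r); rect(s&(Z>.077)&(Z<.085)&(abs(X-x0)<.026),'top%d'%r)
E
```

```text
side roof 2391 [646.4 224.1] [245.3 301.5] 86.4 0.1199
side bezel 28 [550.6 200. ] [112.9  10.5] 68.6 0.1269
door line [ 0.92912041 -0.49160091] 0.001299181145934163
side doortop 421 [626.  195.8] [242.8 298.3] 71.2 0.1168
side stand 3069 [ 542.7 -256.4] [179.8  52. ] 9.0 0.0403
side key0 271 [ 602.  -248.1] [30.  10.2] 7.4 0.0717
side top0 120 [ 602.1 -248. ] [29.9 10.2] 7.4 0.08
side key1 227 [ 542.8 -256.8] [27.5 10.3] 9.2 0.0702
side top1 56 [ 543.4 -256.7] [15.2  9. ] 8.4 0.0786
side key2 232 [ 481.7 -266.8] [37.4 11.8] 15.6 0.074
side top2 134 [ 483.7 -266.6] [31.7 10.3] 5.6 0.0792
scene roof 2400 [644.6 222.8] [245.6 296.3] 86.2 0.1198
scene bezel 155 [560.9 196.1] [103.8  44. ] 74.8 0.1276
door line [ 0.92609685 -0.49175329] 0.0016495059951177238
scene doortop 483 [627.3 200.2] [299.5 234.8] 55.5 0.1166
scene stand 2200 [ 543.3 -258.5] [182.2  51.7] 9.1 0.0404
scene key0 313 [ 603.1 -249.4] [30.2  9.9] 10.7 0.0696
scene top0 105 [ 603.1 -249.2] [29.9  8.8] 8.6 0.08
scene key1 220 [ 544.2 -258.6] [28.  10.1] 8.3 0.0679
scene top1 39 [ 545.  -258.2] [15.   9.4] 10.2 0.0785
scene key2 206 [ 485.3 -267.8] [33.4 10.3] 10.1 0.0705
scene top2 85 [ 485.3 -267.8] [33.4  9.6] 9.8 0.0791
```

The view shows three black keys in the stand (square head rightmost, side view (188,475)), a green decoy, and the tin and padlock. The door is hinged at about (0.637, 0.105) and open towards +x. I'll push it shut with closed fingers, starting on its outer side.

```bash
python3 - <<'E'
from h import *
for c in ['side','scene']:
    z=np.load(c+'.npz'); W=z['W']; X,Y,Z=W[...,0],W[...,1],W[...,2]
    ok=~np.isnan(X)&(Y>.09)&(Y<.37)&(X>.47)&(X<.66)
    m=ok&(abs(Z-.1198)<.0012); p=(W[m][:,:2]*1000).astype(np.float32)
    print(c,len(p),cv2.minAreaRect(p))
    # edges: min y line
    f=[]
    for x in range(510,630,6):
        q=p[abs(p[:,0]-x)<3]
        if len(q): f.append((x,q[:,1].min()))
    f=np.array(f);print('side edge',np.polyfit(f[:,0],f[:,1],1))
    f=[]
    for y in range(120,330,6):
        q=p[abs(p[:,1]-y)<3]
        if len(q): f.append((y,q[:,0].min()))
    f=np.array(f);a=np.polyfit(f[:,0],f[:,1],1);print('back edge',a,np.std(np.polyval(a,f[:,0])-f[:,1]))
    b=ok&(Z>.1255)&(Z<.1315)&(np.hypot(X-.567,Y-.22)<.035); print('bezel',b.sum(),np.round(W[b].min(0),4),np.round(W[b].max(0),4),np.round(np.median(W[b],0),4) )
E
```

```text
side 2192 ((580.2298583984375, 227.271484375), (243.02540588378906, 169.03256225585938), 86.67717742919922)
side edge [-6.50824774e-02  1.45379951e+02]
back edge [6.14513465e-02 4.82912470e+02] 0.9881380827858195
bezel 12 [0.5653 0.2436 0.1276] [0.5737 0.2524 0.1302] [0.5685 0.2464 0.1293]
scene 2285 ((567.2763061523438, 228.8435516357422), (243.19570922851562, 141.74908447265625), 86.4786605834961)
side edge [-5.59192256e-02  1.40268897e+02]
back edge [1.63410708e-01 4.67121237e+02] 8.280217816501152
bezel 138 [0.5481 0.2054 0.1256] [0.5908 0.2478 0.1303] [0.5686 0.2259 0.1281]
```

Request:
carry_out(
  targets=[1,17.5,17.5,0,0,0,0,1,17.5,17.5,0,0,0,0,1,17.5,17.5,0,0,0,0,1,17.5,17.5,0,0,0,0,1,17.5,17.5,0,0,0,0,1,17.5,17.5,0,0,0,0,1,17.5,17.5,0,0,0,0,1,17.5,17.5,0,0,0,0,1,0,0,0,0,0,0],
  newtons=40,
)

```text
time: 1.75
tool_pos: [0.7657, 0.1452, 0.2444]
tool_rot: [-2.213, -2.224, 0.002]
contact_force: [-1.0, 0.8, -0.4]
gripper_width: 0.004
```

Request:
carry_out(
  targets=[1,0,0,31,0,0,0,1,0,0,31,0,0,0,1,0,0,31,0,0,0,1,0,0,31,0,0,0,1,0,0,31,0,0,0,1,0,0,0,0,0,0,1,15,-6,0,0,0,0,1,15,-6,0,0,0,0,1,15,-6,0,0,0,0,1,15,-8,0,0,0,0,1,15,-8,0,0,0,0,1,15,-10,0,0,0,0],
)

```text
time: 2.75
tool_pos: [0.7205, 0.2327, 0.095]
tool_rot: [2.219, 2.222, 0.004]
contact_force: [0.1, -1.6, 0.2]
gripper_width: -0.0
```

Request:
carry_out(
  targets=[1,12,-8,0,0,0,0,1,12,-8,0,0,0,0,1,12,-8,0,0,0,0,1,12,-8,0,0,0,0,1,5,-8,0,0,0,0,1,0,-6,0,0,0,0,1,0,-6,0,0,0,0,1,0,-4,0,0,0,0,1,0,-4,0,0,0,0,1,0,-4,0,0,0,0,1,0,0,0,0,0,0],
)

```text
time: 3.67
tool_pos: [0.6668, 0.2855, 0.0968]
tool_rot: [2.216, 2.211, 0.036]
contact_force: [44.0, 16.6, -15.7]
gripper_width: 0.003
```

Request:
carry_out(
  targets=[1,0,20,0,0,0,0,1,0,20,0,0,0,0,1,0,10,-40,0,0,0,1,0,0,-40,0,0,0,1,0,0,-40,0,0,0,1,-38,0,-30,0,0,0,0,-38,0,0,0,0,0,0,-38,0,0,0,0,0,0,-38,0,0,0,0,0,0,-38,0,0,0,0,0,0,-38,0,0,0,0,0,0,-38,0,0,0,0,0],
)

```text
time: 4.67
tool_pos: [0.7063, 0.0206, 0.239]
tool_rot: [-2.222, -2.221, 0.0]
contact_force: [0.7, -0.3, 0.6]
gripper_width: 0.85
```

```bash
python3 - <<'E'
from h import *
s=readout.sense(); print(np.round(s['tool_pos'],4),R.from_rotvec(s['tool_rot']).as_matrix().round(3))
ims=[]
for c in ['scene','side']:
    img,d,W=cloud(c); ims.append(img[60:270,200:480])
    X,Y,Z=W[...,0],W[...,1],W[...,2]
    m=~np.isnan(X)&(Z>.03)&(Z<.11)&(X>.64)&(Y>.12)&(Y<.35)&(X<.75); p=W[m][:,:2]*1000
    print(c,len(p)); 
    if len(p)>20: print(np.polyfit(p[:,1],p[:,0],1),p[:,1].min(),p[:,1].max())
    m=~np.isnan(X)&(abs(Z-.1198)<.0012)&(X>.47)&(X<.66)&(Y>.09)&(Y<.36); print('roof',cv2.minAreaRect((W[m][:,:2]*1000).astype(np.float32)))
    m=~np.isnan(X)&(abs(Z-.128)<.003)&(np.hypot(X-.567,Y-.228)<.035); q=(W[m][:,:2]*1000).astype(np.float32); print('bezel',len(q),cv2.minEnclosingCircle(q),np.median(q,0))
    s_=~np.isnan(X)&(Y<-.2)&(X<.64)&(X>.575)&(Z>.076)&(Z<.085); q=(W[s_][:,:2]*1000).astype(np.float32); print('keytop',len(q),cv2.minAreaRect(q) if len(q) else'')
cv2.imwrite('pics/b.png',cv2.resize(np.hstack(ims),(800,300)))
E
```

```text
[0.7063 0.0206 0.239 ] [[ 0.  1. -0.]
 [ 1. -0.  0.]
 [ 0. -0. -1.]]
scene 1405
[5.76643069e-02 6.36927998e+02] 120.41811788669885 337.1898698449123
roof ((571.5692138671875, 227.32606506347656), (243.16134643554688, 152.56483459472656), 87.38246154785156)
bezel 109 ((568.2273559570312, 225.97900390625), 22.247255325317383) [572.862  225.7312]
keytop 116 ((603.5543823242188, -249.00051879882812), (29.80984115600586, 9.852747917175293), 8.369317054748535)
side 8
roof ((571.56494140625, 229.02723693847656), (244.29518127441406, 151.2357635498047), 86.51040649414062)
bezel 230 ((566.0184936523438, 228.1251983642578), 22.884838104248047) [565.3514  227.72021]
keytop 131 ((601.7884521484375, -247.35231018066406), (29.90802764892578, 9.619186401367188), 9.21368408203125)
```

View pics/b.png

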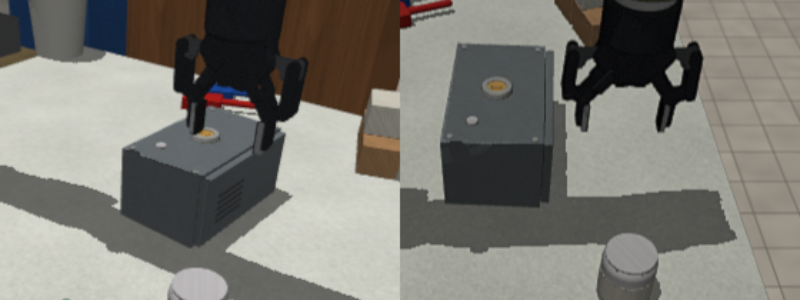

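Door is shut and the key head is fixed by both cameras at about (0.6025, -0.248), yaw 9°.

Request:
carry_out(
  targets=[0,-33.6,-13,0,0,0,0,0,-33.6,-13,0,0,0,0,0,-33.6,-13,0,0,0,0,0,-33.6,-13,0,0,0,0,0,-33.6,-13,0,0,0,0,0,-33.6,-13,0,0,0,0,0,-33.6,-13,0,0,0,0,0,-33.6,-13,0,0,0,0,0.4,0,0,0,0,0,-7.07,0.4,0,0,0,0,0,-7.07,0.4,0,0,0,0,0,-7.07,0.4,0,0,0,0,0,-7.07],
)

```text
time: 5.77
tool_pos: [0.6026, -0.2464, 0.2389]
tool_rot: [-1.604, -2.701, -0.0]
contact_force: [-0.2, 0.1, 0.1]
gripper_width: 0.599
```

Request:
carry_out(
  targets=[0.4,0,0,0,0,0,-7.07,0.4,0,0,0,0,0,-7.07,0.4,0,0,0,0,0,-7.07,0.4,0,0,0,0,0,-7.07,0.4,0,0,0,0,0,-7.07,0.4,0,0,0,0,0,-7.07,0.4,0,0,0,0,0,-7.07,0.4,0,0,0,0,0,-7.07,0.4,0,0,0,0,0,-7.07,0.4,0,0,0,0,0,-7.07,0.4,0,0,0,0,0,0,0.4,0,0,0,0,0,0],
)

```text
time: 6.77
tool_pos: [0.6028, -0.2463, 0.2389]
tool_rot: [0.24, -3.132, -0.001]
contact_force: [-0.7, -0.0, -0.4]
gripper_width: 0.599
```

```bash
python3 - <<'E'
from h import *
s=readout.sense(); print(np.round(s['tool_pos'],4),R.from_rotvec(s['tool_rot']).as_matrix().round(3).tolist(),s['joint_positions'].round(2),s['gripper_width'])
img,d,W=cloud('wrist'); cv2.imwrite('pics/w1.png',img)
X,Y,Z=W[...,0],W[...,1],W[...,2]
m=~np.isnan(X)&(Z>.074)&(Z<.086)&(np.hypot(X-.6025,Y+.2485)<.03); q=(W[m][:,:2]*1000).astype(np.float32); print(len(q),cv2.minAreaRect(q) if len(q) else '',W[m][:,2].mean())
if len(q): print(tw([*(np.array(cv2.minAreaRect(q)[0])/1000),.069]))
E
```

```text
[ 0.6028 -0.2463  0.2389] [[-0.988, -0.152, -0.0], [-0.152, 0.988, 0.0], [0.0, 0.0, -1.0]] [ 0.47  0.46 -0.19  1.3   0.09  1.4   2.  ] 0.5987427059625673
322 ((602.543701171875, -248.25587463378906), (29.979270935058594, 8.262993812561035), 8.773694038391113) 0.08021443423900065
[  0.54916294  -1.95418738 169.94997237]
```

View pics/w1.png

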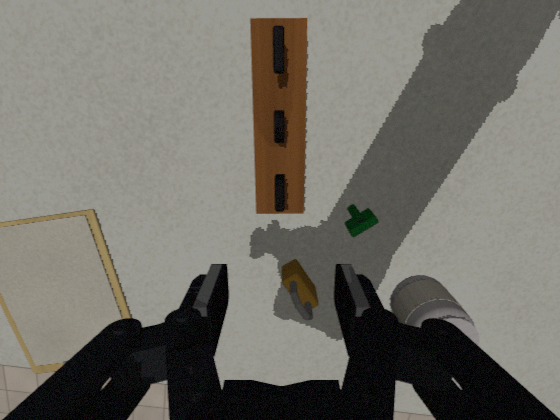

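Wrist view: the square key is at (280,192), and its measured pose agrees with the other cameras to within 1 mm. Descending to grip.

Request:
carry_out(
  targets=[0.4,0.5,-2,30,0,0,0,0.4,0,0,30,0,0,0,0.4,0,0,30,0,0,0,0.4,0,0,30,0,0,0,0.4,0,0,25,0,0,0,0.4,0,0,15,0,0,0,0.4,0,0,10,0,0,0,0.4,0,0,0,0,0,0,0.4,0,0,0,0,0,0],
)

```text
time: 7.57
tool_pos: [0.603, -0.2485, 0.0694]
tool_rot: [0.244, -3.132, -0.0]
contact_force: [0.2, 0.0, -0.4]
gripper_width: 0.599
```

Request:
carry_out(
  targets=[1,0,0,0,0,0,0,1,0,0,0,0,0,0,1,0,0,0,0,0,0,1,0,0,0,0,0,0,1,0,0,0,0,0,0,1,0,0,0,0,0,0,1,0,0,0,0,0,0,1,0,0,0,0,0,0],
  newtons=60,
)

```text
time: 8.23
tool_pos: [0.6035, -0.2485, 0.0702]
tool_rot: [-0.246, 3.13, -0.001]
contact_force: [-1.0, 1.1, 5.2]
gripper_width: 0.092
```

Request:
carry_out(
  targets=[1,0,0,-8,0,0,0,1,0,0,-12,0,0,0,1,0,0,-15,0,0,0,1,0,0,-35,0,0,0,1,0,0,-35,0,0,0,1,0,0,-35,0,0,0,1,0,0,-35,0,0,0,1,-7,35,0,0,0,0,1,-7,36,0,0,0,0,1,-7,36,0,0,0,0,1,-7,36,0,0,0,0,1,-7,36,0,0,0,0],
  newtons=90,
)

```text
time: 9.23
tool_pos: [0.6089, -0.0649, 0.2453]
tool_rot: [-0.245, 3.132, -0.001]
contact_force: [1.2, -0.3, 0.0]
gripper_width: 0.086
```

Request:
carry_out(
  targets=[1,-7,36,0,0,0,0,1,-7,36,0,0,0,0,1,-7,36,0,0,0,0,1,-7,36,0,0,0,0,1,-7,36,0,0,0,0,1,-7,36,0,0,0,0,1,-7,36,0,0,0,0,1,-7,36,0,0,0,0,1,0,0,0,0,0,0,1,0,0,0,0,0,0],
)

```text
time: 10.07
tool_pos: [0.6185, 0.2304, 0.2446]
tool_rot: [0.254, -3.131, -0.002]
contact_force: [0.3, -1.1, -0.5]
gripper_width: 0.081
```

```bash
python3 - <<'E'
from h import *
s=readout.sense(); print(np.round(s['tool_pos'],4),R.from_rotvec(s['tool_rot']).as_matrix().round(3).tolist(),s['gripper_width'],s['joint_positions'].round(2))
img,d,W=cloud('wrist'); np.savez('w2.npz',img=img,d=d,W=W)
X,Y,Z=W[...,0],W[...,1],W[...,2]
m=~np.isnan(X)&(Z>.124)&(Z<.134)&(np.hypot(X-.567,Y-.2275)<.035); q=(W[m][:,:2]*1000).astype(np.float32)
print(len(q),cv2.minEnclosingCircle(q),W[m][:,2].mean())
v,u=np.nonzero(m); print(u.min(),u.max(),v.min(),v.max()); c=(int(u.mean()),int(v.mean()))
a=max(c[1]-50,0);b=max(c[0]-66,0)
crop=cv2.resize(img[a:a+100,b:b+133],(532,400),interpolation=cv2.INTER_CUBIC)
cv2.imwrite('pics/w2.png',np.hstack([cv2.resize(img,(267,200)).repeat(2,0)[:400] if 0 else cv2.copyMakeBorder(cv2.resize(img,(267,200)),0,200,0,0,0),crop])); print(b,a)
E
```

```text
[0.6185 0.2304 0.2446] [[-0.987, -0.161, -0.001], [-0.161, 0.987, 0.001], [0.001, 0.001, -1.0]] 0.08138152721971362 [-0.16  0.49 -0.37  1.25  0.17  1.43  1.22]
2889 ((566.9686279296875, 229.43031311035156), 23.055316925048828) 0.12857459465444615
260 321 113 175
224 93
```

View pics/w2.png

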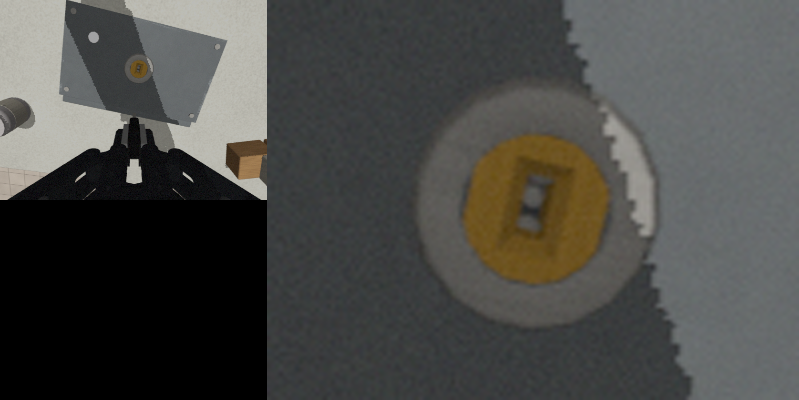

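```bash
python3 - <<'E'
from h import *
z=np.load('w2.npz');img,W=z['img'],z['W'];X,Y,Z=W[...,0],W[...,1],W[...,2]
ok=~np.isnan(X)
m=camera_model('wrist'); f=210/np.tan(np.radians(m['fovy'])/2)
Rm=R.from_rotvec(np.ravel(m['rvec'])).as_matrix();t=np.ravel(m['tvec']);C=-Rm.T@t
def plane(u,v,h):
    r=np.stack([(u-m['cx'])/f,(v-m['cy'])/f,np.ones(len(u))],-1)@Rm
    return C+r*((h-C[2])/r[:,2])[:,None]
hsv=cv2.cvtColor(img,cv2.COLOR_BGR2HSV)
br=(hsv[...,1]>110)&(hsv[...,0]>10)&(hsv[...,0]<35)
br[:110]=0;br[180:]=0;br[:,:255]=0;br[:,325:]=0
n,l,st,ce=cv2.connectedComponentsWithStats(br.astype(np.uint8)); k=1+np.argmax(st[1:,4]); print(st[k])
cs,_=cv2.findContours((l==k).astype(np.uint8),cv2.RETR_EXTERNAL,cv2.CHAIN_APPROX_NONE)
c=cs[0][:,0]; h=cv2.convexHull(c)[:,0].astype(float)
P=plane(h[:,0],h[:,1],.127); print('plug circle',cv2.minEnclosingCircle((P[:,:2]*1000).astype(np.float32)),cv2.fitEllipse((P[:,:2]*1000).astype(np.float32)))
disc=np.zeros((420,560),np.uint8); cv2.drawContours(disc,[cv2.convexHull(c)],-1,1,-1); disc=cv2.erode(disc,np.ones((5,5)))
V=hsv[...,2]; med=np.median(V[disc>0]); 
for th in(.8,.7):
    fun=(disc>0)&((V<th*med)|(hsv[...,1]<110)); v,u=np.nonzero(fun)
    P=(plane(u,v,.125)[:,:2]*1000).astype(np.float32); r=cv2.minAreaRect(P); e=np.linalg.eigh(np.cov(P.T))[1][:,1]
    print(th,len(P),P.mean(0),r,'pca yaw',np.degrees(np.arctan2(e[1],e[0])))
deep=ok&(np.hypot(X-.567,Y-.229)<.012)&(Z<.1225); q=(W[deep][:,:2]*1000).astype(np.float32); print('deep',len(q))
if len(q)>5: print(cv2.minAreaRect(q),q.mean(0),W[deep][:,2].min())
roof=ok&(abs(Z-.12)<.001);print(cv2.minAreaRect((W[roof][:,:2]*1000).astype(np.float32)))
# key in hand seen by the side cams
for c in ['scene','side']:
    im,d,W2=cloud(c); s=readout.sense(); T=R.from_rotvec(s['tool_rot']).inv().apply((W2-s['tool_pos']).reshape(-1,3))*1000
    b=(abs(T[:,0])<20)&(abs(T[:,1])<20)&(T[:,2]>19)&(T[:,2]<70)
    if b.sum(): print(c,b.sum(),T[b].min(0).round(1),T[b].max(0).round(1),np.median(T[b],0).round(1))
E
```

```text
[273 127  36  37 978]
plug circle ((568.211181640625, 227.20065307617188), 13.480704307556152) ((568.2186889648438, 227.09854125976562), (26.2905216217041, 27.0098934173584), 85.45491027832031)
0.8 144 [566.1989  226.99628] ((566.6610717773438, 227.13978576660156), (8.365286827087402, 13.777935028076172), 82.65595245361328) pca yaw 175.38384970772088
0.7 91 [567.2223  226.77628] ((567.2232055664062, 226.66763305664062), (4.829319953918457, 10.056671142578125), 85.49690246582031) pca yaw 175.69250867832437
deep 106
((567.5847778320312, 229.93612670898438), (4.604422569274902, 11.439356803894043), 85.87187957763672) [568.82745 230.2013 ] 0.09583720942179401
((572.555419921875, 229.33221435546875), (241.14744567871094, 151.0680389404297), 86.60202026367188)
scene 85 [-3.8 -4.6 20.8] [ 6.6  2.9 56.4] [ 1.2 -0.9 37.2]
side 75 [-3.1 -2.9 21.9] [ 7.   3.8 55.8] [ 2.  -0.6 38.6]
```

```bash
python3 - <<'E'
from h import *
for i in range(2):
    s=readout.sense(); m=camera_model('wrist'); img,d,W=cloud('wrist')
    X,Y,Z=W[...,0],W[...,1],W[...,2]; ok=~np.isnan(X)
    hsv=cv2.cvtColor(img,cv2.COLOR_BGR2HSV); br=(hsv[...,1]>110)&(hsv[...,0]>10)&(hsv[...,0]<35)
    w=ok&br&(np.hypot(X-.567,Y-.228)<.02)
    h=cv2.convexHull((W[w&(abs(Z-.127)<.003)][:,:2]*1000).astype(np.float32))
    print(s['time'],s['tool_pos'].round(4),s['tool_rot'].round(4),m['tvec'].round(4),'brass',cv2.minEnclosingCircle(h))
    b=ok&(abs(Z-.129)<.003)&(np.hypot(X-.567,Y-.228)<.03); print('bezel',cv2.minEnclosingCircle((W[b][:,:2]*1000).astype(np.float32)))
    dp=ok&(np.hypot(X-.567,Y-.228)<.012)&(Z<.1225); print('slot',cv2.minAreaRect((W[dp][:,:2]*1000).astype(np.float32)))
    rf=ok&(abs(Z-.12)<.001)&(X<.64);
    p=W[rf][:,:2]*1000; n=np.array([.998,-.061]);tt=np.array([.061,.998]); print('roof n',np.percentile(p@n,[1,99]),'t',np.percentile(p@tt,[.2,99.8]))
print(np.array([.567,.2275])*1000@n,np.array([.567,.2275])*1000@tt)
E
```

```text
10.2167 [0.6202 0.2252 0.2446] [-2.4270e-01  3.1319e+00 -1.9000e-03] [-0.1271 -0.6552  0.1724] brass ((567.3345947265625, 229.93214416503906), 13.570612907409668)
bezel ((567.1387939453125, 229.3411407470703), 22.633134841918945)
slot ((567.5909423828125, 229.60841369628906), (5.610602855682373, 11.532225608825684), 89.39916229248047)
roof n [483.14443177 620.28359387] t [143.95068601 383.33760218]
10.2667 [0.6203 0.2249 0.2446] [-2.4170e-01  3.1319e+00 -1.8000e-03] [-0.1272 -0.6551  0.1723] brass ((567.2149658203125, 229.93362426757812), 13.475948333740234)
bezel ((567.1513671875, 229.3181610107422), 22.741008758544922)
slot ((570.3206176757812, 228.00758361816406), (9.477550506591797, 17.707693099975586), 52.706260681152344)
roof n [483.18281637 620.35762716] t [144.03991338 383.40557698]
551.9884999999999 261.632
```

The arm was still settling in that first reading. Steady now, the keyhole is at (0.567, 0.229) with slot yaw about 176.3°. Moving above it and aligning.

Request:
carry_out(
  targets=[1,12,3,0,0,0,0,1,13,3,0,0,0,0,1,13,3,0,0,0,0,1,12.7,3,0,0,0,0,1,0,0,0,0,0,6.25,1,0,0,0,0,0,6.25,1,0,0,15,0,0,0,1,0,0,15,0,0,0,1,0,0,12,0,0,0,1,0,0,6,0,0,0,1,0,0,0,0,0,0,1,0,0,0,0,0,0],
)

```text
time: 11.32
tool_pos: [0.5679, 0.2305, 0.1962]
tool_rot: [-0.097, -3.14, 0.0]
contact_force: [0.3, -0.6, -0.1]
gripper_width: 0.087
```

```bash
python3 - <<'E'
from h import *
ims=[]
for c in ['scene','side','wrist']:
    im,d,W2=cloud(c); s=readout.sense(); print(s['tool_pos'].round(4),s['tool_rot'].round(3))
    T=R.from_rotvec(s['tool_rot']).inv().apply((W2-s['tool_pos']).reshape(-1,3))*1000
    b=(abs(T[:,0])<15)&(abs(T[:,1])<15)&(T[:,2]>22)&(T[:,2]<57)
    if b.sum():
        print(c,b.sum(),T[b].min(0).round(1),T[b].max(0).round(1),np.median(T[b],0).round(1))
        v,u=np.unravel_index(np.nonzero(b)[0],(420,560)); cv=int(v.mean());cu=int(u.mean()); ims.append(cv2.resize(im[max(cv-30,0):cv+40,max(cu-35,0):cu+35],(390,390),interpolation=cv2.INTER_CUBIC))
    X,Y,Z=W2[...,0],W2[...,1],W2[...,2]
    bz=~np.isnan(X)&(abs(Z-.1285)<.002)&(np.hypot(X-.567,Y-.228)<.03)
    if bz.sum(): print('bezel',bz.sum(),cv2.minEnclosingCircle((W2[bz][:,:2]*1000).astype(np.float32)))
cv2.imwrite('pics/c.png',np.hstack(ims[:2]))
E
```

```text
[0.5682 0.2308 0.1968] [9.700e-02 3.139e+00 1.000e-03]
scene 68 [-4.5 -6.6 22.2] [ 6.5  1.  56.1] [ 0.2 -3.  38.7]
bezel 112 ((566.7240600585938, 227.5875701904297), 23.160585403442383)
[0.5683 0.231  0.1971] [9.700e-02 3.139e+00 1.000e-03]
side 68 [-3.2 -4.4 23.5] [ 7.1  4.5 56. ] [ 2.7 -1.3 37. ]
bezel 186 ((566.4150390625, 227.71939086914062), 23.233274459838867)
[0.5683 0.2311 0.1971] [9.600e-02 3.139e+00 1.000e-03]
wrist 70 [ 5.1 -1.3 38. ] [ 6.2  2.2 52.6] [ 5.7  0.4 44.6]
bezel 2687 ((566.7044677734375, 229.6123046875), 22.589969635009766)
```

View pics/c.png

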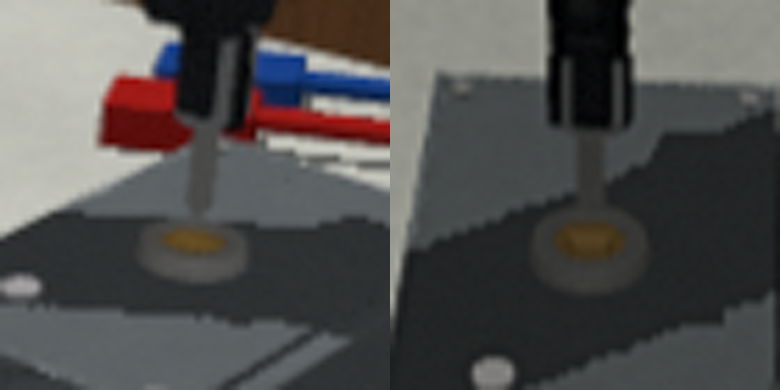

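Both views show the blade just above the plug, with its yaw aligned to the slot. I'll shift it about 1.8 mm in -y and enter the funnel.

Request:
carry_out(
  targets=[1,0,-1.8,3,0,0,0,1,0,0,4,0,0,0,1,0,0,3,0,0,0,1,0,0,3,0,0,0,1,0,0,2,0,0,0,1,0,0,2,0,0,0,1,0,0,2,0,0,0,1,0,0,2,0,0,0,1,0,0,0,0,0,0,1,0,0,0,0,0,0],
)

```text
time: 12.3
tool_pos: [0.5677, 0.2291, 0.175]
tool_rot: [-0.096, -3.14, 0.0]
contact_force: [0.4, -0.6, -0.8]
gripper_width: 0.087
```

Tip about 7 mm into the slot with no force. Pushing on with a to-and-fro twist.

Request:
carry_out(
  targets=[1,0,0,2,0,0,2,1,0,0,2,0,0,-4,1,0,0,2,0,0,4,1,0,0,2,0,0,-4,1,0,0,2,0,0,4,1,0,0,2,0,0,-4,1,0,0,2,0,0,4,1,0,0,0,0,0,-2],
)

```text
time: 12.97
tool_pos: [0.5685, 0.2295, 0.1629]
tool_rot: [0.103, 3.137, 0.002]
contact_force: [-0.1, -0.0, 5.7]
gripper_width: 0.088
```

Request:
carry_out(
  targets=[1,0,0,1.5,0,0,3,1,0,0,1.5,0,0,-6,1,0,0,1.5,0,0,6,1,0,0,1.5,0,0,-6,1,0,0,1.5,0,0,6,1,0,0,1.5,0,0,-6,1,0,0,1.5,0,0,6,1,0,0,1,0,0,-3,1,0,0,0,0,0,0],
)

```text
time: 13.72
tool_pos: [0.5687, 0.2298, 0.1528]
tool_rot: [0.093, 3.136, 0.002]
contact_force: [-4.7, -2.8, 16.1]
gripper_width: 0.088
```

Request:
carry_out(
  targets=[1,0,0,1,0,0,3,1,0,0,1,0,0,-6,1,0,0,1,0,0,6,1,0,0,0.5,0,0,-6,1,0,0,0,0,0,6,1,0,0,0,0,0,-3,1,0,0,0,0,0,0],
)

```text
time: 14.3
tool_pos: [0.5689, 0.2298, 0.1525]
tool_rot: [0.093, 3.134, 0.003]
contact_force: [-13.4, -7.9, 37.5]
gripper_width: 0.089
```

```bash
python3 - <<'E'
from h import *
ims=[]
for c in ['scene','side']:
    im,d,W2=cloud(c); s=readout.sense(); print(s['tool_pos'].round(4),s['contact_force'].round(1))
    T=R.from_rotvec(s['tool_rot']).inv().apply((W2-s['tool_pos']).reshape(-1,3))*1000
    g=im.max(2).reshape(-1)
    X,Y,Z=W2[...,0],W2[...,1],W2[...,2]
    m=camera_model(c);f=210/np.tan(np.radians(m['fovy'])/2);q=R.from_rotvec(np.ravel(m['rvec'])).apply([.567,.229,.14])+np.ravel(m['tvec']);u=int(q[0]/q[2]*f+m['cx']);v=int(q[1]/q[2]*f+m['cy'])
    ims.append(cv2.resize(im[v-30:v+30,u-30:u+30],(390,390),interpolation=cv2.INTER_CUBIC))
cv2.imwrite('pics/d.png',np.hstack(ims))
E
```

```text
[0.569  0.2298 0.1525] [-13.2  -6.8  36.6]
[0.569  0.2298 0.1525] [-14.3  -6.8  35.9]
```

View pics/d.png

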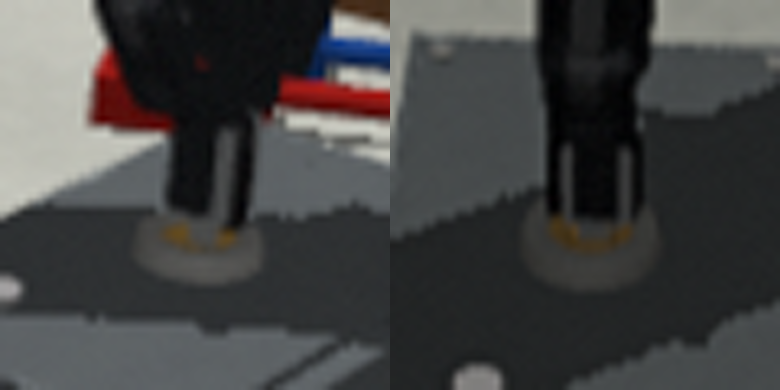

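The key bottoms at TCP z 0.1525, the depth computed for home, and the force rises to 37 N without further motion. The picture shows the head sitting just above the bezel. I'll ease the side load and turn clockwise.

Request:
carry_out(
  targets=[1,1.2,-0.6,-1,0,0,0,1,0,0,0,0,0,0,1,0,-0.14,0,0,0,6,1,0,-0.14,0,0,0,6,1,0,-0.14,0,0,0,6,1,0,-0.14,0,0,0,6,1,0,-0.14,0,0,0,6,1,0,-0.14,0,0,0,6,1,0,0,0,0,0,0],
)

```text
time: 15.15
tool_pos: [0.5683, 0.2281, 0.1524]
tool_rot: [1.07, 2.947, 0.006]
contact_force: [-5.7, -4.7, 21.9]
gripper_width: 0.084
```

```bash
python3 - <<'E'
from h import *
s=readout.sense(); Rm=R.from_rotvec(s['tool_rot']); x=Rm.as_matrix()[:,0]
print(s['tool_pos'].round(4),'yaw',np.degrees(np.arctan2(x[1],x[0])),'tilt',Rm.as_matrix()[:,2].round(3),'F tool',Rm.inv().apply(s['contact_force']).round(1),'M',s['moment'].round(2),s['gripper_width'])
E
```

```text
[0.5683 0.2281 0.1524] yaw 140.08729243500645 tilt [ 0.007  0.002 -1.   ] F tool [  1.3  -7.2 -22. ] M [-1.04  0.94  0.4 ] 0.0839541948842544
```

Request:
carry_out(
  targets=[1,0,-0.6,0,0,0,6,1,0,-0.14,0,0,0,6,1,0,-0.14,0,0,0,6,1,0,-0.14,0,0,0,6,1,0,-0.14,0,0,0,6,1,0,-0.14,0,0,0,6,1,0,-0.14,0,0,0,6,1,0,-0.14,0,0,0,6,1,0,-0.14,0,0,0,6,1,0,0,0,0,0,3,1,0,0,0,0,0,0,1,0,0,0,0,0,0],
)

```text
time: 16.15
tool_pos: [0.5664, 0.2276, 0.1524]
tool_rot: [2.343, 2.09, 0.009]
contact_force: [-8.3, -2.9, 27.3]
gripper_width: 0.083
```

```bash
python3 - <<'E'
from h import *
s=readout.sense(); Rm=R.from_rotvec(s['tool_rot']); x=Rm.as_matrix()[:,0]
print(s['tool_pos'].round(4),'yaw',np.degrees(np.arctan2(x[1],x[0])),'tilt',Rm.as_matrix()[:,2].round(3),'F tool',Rm.inv().apply(s['contact_force']).round(1),'M',s['moment'].round(2),s['gripper_width'])
E
```

```text
[0.5664 0.2276 0.1524] yaw 83.47058660814963 tilt [ 0.006  0.002 -1.   ] F tool [ -3.7  -7.8 -27.3] M [-1.1   1.88  0.17] 0.08325293852391742
```

Request:
carry_out(
  targets=[1,0,-0.4,0,0,0,3,1,0,0,0,0,0,3,1,0,0,0,0,0,0,1,0,0,0,0,0,0],
)

```text
time: 16.48
tool_pos: [0.5662, 0.2276, 0.1524]
tool_rot: [2.449, 1.964, 0.01]
contact_force: [-7.8, -3.6, 27.0]
gripper_width: 0.085
```

```bash
python3 - <<'E'
from h import *
s=readout.sense(); Rm=R.from_rotvec(s['tool_rot']); x=Rm.as_matrix()[:,0]
print(s['tool_pos'].round(4),'yaw',np.degrees(np.arctan2(x[1],x[0])),'F tool',Rm.inv().apply(s['contact_force']).round(1),'M',s['moment'].round(2),s['gripper_width'])
ims=[]
for c in ['scene','side']:
    im,d,W=cloud(c)
    m=camera_model(c);f=210/np.tan(np.radians(m['fovy'])/2);q=R.from_rotvec(np.ravel(m['rvec'])).apply([.567,.229,.14])+np.ravel(m['tvec']);u=int(q[0]/q[2]*f+m['cx']);v=int(q[1]/q[2]*f+m['cy'])
    ims.append(cv2.resize(im[v-30:v+30,u-30:u+30],(300,300),interpolation=cv2.INTER_CUBIC))
    X,Y,Z=W[...,0],W[...,1],W[...,2]
    mm=~np.isnan(X)&(Z>.03)&(Z<.11)&(X>.64)&(Y>.12)&(Y<.35)&(X<.75); p=W[mm][:,:2]*1000
    if len(p)>100: print('door',np.polyfit(p[:,1],p[:,0],1))
    for n in ['round_key','tee_key','tin','padlock']:
        r=regions_of(c,n)
        if r: w=W[r[0]['mask']]; print(c,n,np.nanmedian(w,0).round(3),r[0]['rect'])
ims.append(cv2.resize(camera('scene')[0],(400,300)));cv2.imwrite('pics/e.png',np.hstack(ims)[:, :1000]); i=np.hstack(ims);cv2.imwrite('pics/e.png',cv2.resize(i,(800,240)))
E
```

```text
[0.5662 0.2276 0.1524] yaw 77.46636392473282 F tool [ -5.1  -6.7 -27.1] M [-1.05  1.82  0.08] 0.08454835858827946
door [5.75684569e-02 6.36943581e+02]
scene round_key [ 0.547 -0.261  0.069] [158.1, 277.1, 15.7, 21.1]
scene tee_key [ 0.487 -0.269  0.073] [127.0, 264.2, 16.8, 20.3]
scene tin [ 0.742 -0.074  0.068] [314.3, 245.6, 42.9, 64.2]
scene padlock [ 0.728 -0.211  0.039] [258.6, 316.0, 36.5, 44.0]
side round_key [ 0.543 -0.259  0.071] [241.5, 344.5, 23.2, 18.9]
side tee_key [ 0.484 -0.268  0.077] [198.1, 356.3, 24.7, 15.5]
side tin [ 0.726 -0.071  0.074] [337.9, 223.8, 42.9, 55.0]
side padlock [ 0.72  -0.214  0.039] [349.1, 314.1, 30.3, 40.4]
```

View pics/e.png

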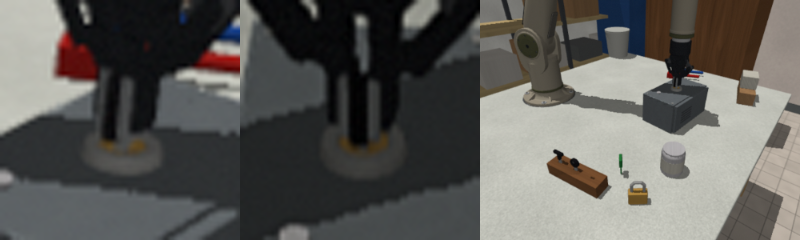

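Request:
carry_out(
  targets=[1,0,-0.3,0,0,0,3,1,0,0,0,0,0,3,1,0,0,0,0,0,0,1,0,0,0,0,0,0,1,0,0,0,0,0,0],
)

```text
time: 17.45
tool_pos: [0.566, 0.2276, 0.1523]
tool_rot: [2.548, 1.834, 0.01]
contact_force: [-6.5, -4.3, 27.5]
gripper_width: 0.085
```

```bash
python3 - <<'E'
from h import *
s=readout.sense(); Rm=R.from_rotvec(s['tool_rot']); x=Rm.as_matrix()[:,0]
print(s['tool_pos'].round(4),'yaw',np.degrees(np.arctan2(x[1],x[0])),'F tool',Rm.inv().apply(s['contact_force']).round(1),'M',s['moment'].round(2),s['gripper_width'],s['joint_positions'].round(2))
img,d,W=cloud('wrist'); cv2.imwrite('pics/f.png',img[120:420,130:430].repeat(2,0).repeat(2,1))
E
```

```text
[0.566  0.2276 0.1523] yaw 71.49449814441907 F tool [ -6.1  -4.6 -27.5] M [-1.01  1.72  0.24] 0.08478201592301542 [-0.42  0.41 -0.02  1.55  0.01  1.17 -0.77]
```

View pics/f.png

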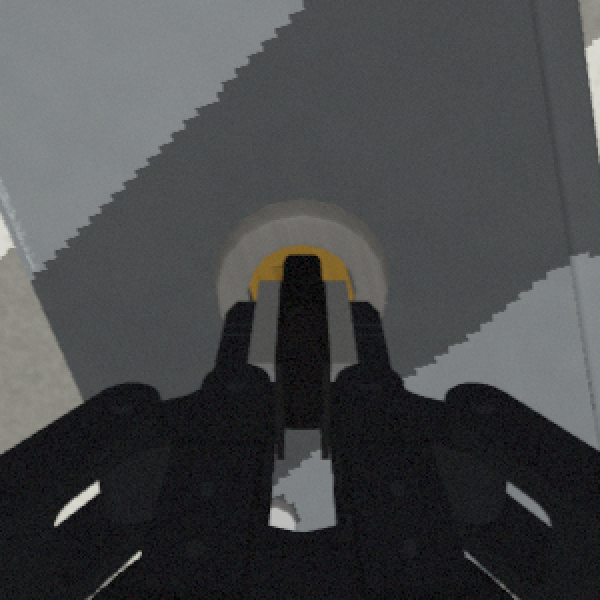

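```bash
python3 -c "
from h import *
print(order.close_job())"
```

```text
the job is handed in; nothing more can be done
None
```

I shut the door, put the square-headed key in the switch and turned it clockwise to its stop. I handed the job in at about 17.5 s with the gripper still holding the key turned; no verdict was reported.

- **Door:** its face still lay parallel to the box front after the key was turned, to about 0.2°. That is the resolution of the depth fit, so the click itself wasn't measured directly. Closing it took up to 44 N at the wrist.
- **Key depth:** it went in with a to-and-fro twist and bottomed at TCP z 0.1525, the height computed for home. The force rose to 37 N there with no further motion, and the height stayed at 0.1523–0.1525 during the turn.
- **Turn:** the tool turned about 105° clockwise, past the 90° stop by roughly the key's play and give. The plug angle wasn't seen directly. The moment about the vertical fell from 0.40 to 0.08 N m during the turn and rose to 0.24 over the last 6°. I took that as the stop, though the signal is mixed with side load.
- **Hold:** the last grip command was 90 N, with about 27 N of downward push kept on the key.
- **Bystanders:** measured just before the last 6° of turn, the other two keys, the tin and the padlock were within about 1 mm of their starting readings. The green look-alike was not touched.
- **Disagreement:** the cameras differed by about 2 mm on the keyhole's y position. I took a middle value and the key entered the slot without force.

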